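# Set the pivot of a fiddle-yard sector plate

## Robot

A 6-joint arm with a two-finger parallel gripper is mounted at the origin on the work surface. World frame = base frame: x ahead of the robot, y to its left, z up, the work surface at z = 0. Lengths are in m, angles in rad, forces in N, time in s.
With the tool pointing down it reaches from about 0.425 to 0.95 m from the base axis. Payload 3.5 kg.
Tool frame: the origin (TCP) lies midway between the tips of the shut fingers; the grasp point (between the pads) lies ctrl.grasp_offset behind it (ctrl.grasp_offset is the distance from the TCP to the grasp point, in m); x points along the fingers, y is the direction in which the jaws open and shut, and the axes are right-handed (so a half turn about x gives the same grasp; the last joint's range is limited). The gripper opens to 85 mm and grips with 20 to 120 N. Pads are 22 mm wide; open, the fingers measure 114 mm over their backs; the gripper's body (76 mm by 85 mm) begins 54 mm behind the grasp point. The pads swing forward as they close: fully open they stand 13 mm farther back than shut.
Start: joints at [-1.443, 0.286, 1.577, -0, 1.279, -0.15], TCP at [0.185, -0.649, 0.231] pointing down, gripper open.
Joint ranges: [-2.77, 2.77], [-0.9, 2.22], [0.21, 2.48], [-1.53, 4.67], [0.24, 2.81], [-2.84, 2.84]. Speed limits (rad/s): [2.79, 2.79, 3.14, 3.14, 3.14, 3.14].

## Interface

Orientations are given as a unit quaternion [x, y, z, w].
In Python, from plant import readout, read_camera, sign_off, ctrl gives the robot as it stands.
- The arm moves only by the tool drive_tool, never from a script. Its argument "steps" is a list of rows, each a list of 5 numbers: the shift along the tool's x, y, z in cm, then the turn about the tool's x in degrees, then the opening, from 0 (shut) to 1 (fully open). A call has 1 to 10 rows; each row shifts and turns the commanded pose from where the row before left it, along the tool's axes as they then stand; what a row does not reach is not made up. A row lasts 1/10 s, in which the tool goes at most 50 mm and 8.59 degrees, less where a joint would pass 70% of its speed; a pose out of reach is approached as far as the arm can. A call is refused whole if a number of a shift passes 5 or a number of a turn 8.59, either way. A call with a gripper value outside its range is refused whole. The fingers move at their own pace and stop on an object; "force" is the grip in N (left out, the last holds). Time passes only in rows, so rows that do not move let the fingers close. It gives the time, the measured TCP pose, the force and the opening at its end, in the units of the state.
- readout.get_state(): the state, without advancing time (a new reading comes with each control period).
- read_camera(name): name is "scene" or "top" or "wrist"; returns a dict with "frame" (480x640x3 uint8, red, green, blue), "vertical_fov" (degrees; the focal length in pixels is half the picture's height over the tangent of half this angle, whatever the lens; pixels are square), "cx", "cy" (the principal point, pixels), "k1" (the pictures are not rectified: a ray, as slopes to the right and down, at radius r is drawn at 1 + k1 r^2 times it, then the intrinsics apply), "eye" and "orientation" of the camera in the world. Camera axes: x right, y up, looking along -z (the intrinsics and any distortion apply to the point x, -y, -z); pixel columns grow to the right and rows downward; lengths in m; the calibration is good to about 2 mm. A picture is of the moment at which its call begins. There is no depth.
- sign_off(): hands the job in, once; it reports no verdict.
The state is a dict: "time": time; "qpos": joint angles; "dq": joint speeds; "joint_efforts": joint torques, N m; "eef_pos": TCP position; "tcp_rot": TCP orientation; "contact_force": force on the tool from outside, world axes, zero at the start; "wrist_torque": the same for the moment, N m; "opening": opening from 0.0 (shut) to 1.0 (fully open).
Only numpy, scipy, OpenCV 4.12 (cv2) and the standard library are available. Lean on these libraries where they do the work, as an engineer would, in place of code of your own. Each camera call takes 0.05 s, during which the arm holds its last target. There are 200 camera calls.

## Task

First push the yellow end flap of the sector plate up until it stands upright, so that the wagons cannot run off the open end, and leave it standing there by itself. Then set the pivot: turn the red thumbscrew clockwise until it seats, back it off a quarter turn from there so that the plate can swing without rocking, and finish still gripping it, holding it still in that position while I nip up the locknut from below. Do not disturb the wagons, the glue bottle or the screwdriver.

Things in the scene. Friction and masses are not known exactly. Their poses are not given: they have to be found in the camera images.
- yard_board: Fixed board, 240 mm wide (its x), 525 mm long (its y), green top 70 mm above the table. On it the plywood sector plate, bolted in line: 130 mm wide, top 81 mm above the table, from y = -322 mm (rounded end, two lines in) to y = +85 mm (open end with the flap). Its track, 4 mm high, lies at x = -30 mm. Origin: on the table straight below the thumbscrew's axis; z up.
- pivot_screw: Red thumbscrew at the plate's pivot, axis vertical, in the middle of the plate's width beside the track. Origin on its axis at its underside, 83 mm above the table. A round hub 20 mm across and 20 mm high carries a flat upright thumb bar 36 mm long (this body's x), 10 mm thick (its y) and 22 mm high, whose top is 40 mm above the origin. The body turns with the screw.
- screw_grip (a point): Centre of the thumb bar, on the screw's axis, 29 mm above the screw's origin (112 mm above the table, 31 mm above the plate).
- pivot_turn (a joint): Turn of the thumbscrew in rad: 0 when seated (a hard stop), negative when turned out, growing clockwise seen from above; -1.571 is a quarter turn out from the seat. At 0 the thumb bar lies along the x of yard_board. At the start it is 0.9 to 3.3 rad out. It turns against a friction of about 0.06 N m, does not sink noticeably, and stays where it is left.
- end_flap: Yellow plywood flap across the end of the plate, 130 mm wide (its x), 50 mm from hinge to free edge (its y), 6 mm thick (its z, from -6 to 0 mm). Origin at the middle of the hinge line. Its hinge is stiff (friction about 0.12 N m, so 3 N at the edge moves it) and it stays at any angle. At the start it leans outwards, away from the thumbscrew, and space is free beyond it, down to the table.
- flap_hinge (a point): Middle of the flap's hinge line, fixed on the board: 85 mm from the thumbscrew's axis along the board's +y, 81 mm above the table. The hinge line runs along the board's x. When upright, the flap's outer face stands 6 mm farther out (+y) than this line.
- flap_edge (a point): Middle of the flap's free edge, mid thickness; 50 mm from the hinge line.
- flap_angle (a joint): Angle of the flap in rad: 0 = let down level, pointing away from the plate; 1.571 = upright; up to 2.0 leaning in over the tracks. At the start 0.6 to 1.0.
- open_wagon: Loose red-brown open wagon, 70 mm long (its y, along the track), 33 mm wide, 37 mm high, standing on the plate's track. Origin at rail level below its middle. Leave it alone.
- box_van: Loose grey van with a white roof, 78 mm long (its y, along the track), 35 mm wide, 47 mm high, standing on the same track. Origin at rail level below its middle. Leave it alone.
- glue_bottle: Small loose white bottle with a blue cap, 28 mm across and 75 mm high, standing on the green board beside the plate. Origin under its base. Leave it alone.
- screwdriver: Loose screwdriver with a blue handle, 150 mm long (its x), 26 mm across the handle, lying on the green board beside the plate. Origin under its middle. Leave it alone.

How it is judged:
On the way, in this order (a step that is already met when the one before it is completed fails the run):
1. the end flap stands upright by itself, let go (value of joint flap_angle between 1.42 and 1.72 rad and contact force between each of the arm, the fingers and end_flap below 0.2 N), for 0.3 s.
2. the thumbscrew is turned in until it seats (value of joint pivot_turn above -0.06 rad), for 0.1 s.
At the end, for the whole second after the job is handed in: The thumbscrew has been seated and is now held still in the fingers, a quarter turn (within 15 degrees) out from its seat; the end flap stands upright within 8.5 degrees, not touched by the fingers; wagons and bottle are within 10 mm and the screwdriver within 15 mm of where they were (value of joint pivot_turn between -1.83 and -1.31 rad and velocity of joint pivot_turn between -0.05 and 0.05 rad/s and contact force between the fingers and pivot_screw above 4 N and distance between the grasp point and screw_grip below 0.025 m and value of joint flap_angle between 1.42 and 1.72 rad and contact force between the fingers and end_flap below 0.2 N and distance of each of open_wagon, box_van, glue_bottle from where it was at the start of the episode below 0.01 m and distance of screwdriver from where it was at the start of the episode below 0.015 m); the arm keeps its last pose, push and grip.
It fails at once if a wagon is shoved or tipped (distance of any of open_wagon, box_van from where it was at the start of the episode above 0.012 m or angle between any of open_wagon, box_van's own z axis and vertical above 0.3 rad).
It fails at once if the bottle or the screwdriver is disturbed (distance of glue_bottle from where it was at the start of the episode above 0.015 m or angle between glue_bottle's own z axis and vertical above 0.3 rad or distance of screwdriver from where it was at the start of the episode above 0.02 m).
It also fails if it takes over 72 s, if anything falls off the work surface, if the arm or the gripper's body presses on something with over 40 N, if the wrist force passes 120 N, or if a joint passes its speed limit or range.

## Working session

There is one attempt and no reset: what is moved stays moved. The work goes in short steps, Python scripts to look and compute and a tool call to move; the robot and the scene stay as the last step left them, time stands still between calls to the robot, and variables do not carry over. Pictures are saved under pics/ and viewed, about 8 in all and at most 12, crops included, and the job is handed in when it is done.

Besides the shell and the picture viewer there is one more tool, called after ">>>" as name([rows], argument=value, ...), one row to a line, values as JSON. drive_tool: Moves the arm, as the interface text tells. Its arguments: {"type":"object","properties":{"steps":{"type":"array","items":{"type":"array","items":{"type":"number"}}},"force":{"type":"number"}},"required":["steps"]}

```bash
mkdir -p pics
cat > h.py <<'E'
import numpy as np, cv2, json
from scipy.spatial.transform import Rotation as R
from plant import readout, read_camera, sign_off, ctrl
def snap(n,fn):
    c=read_camera(n); cv2.imwrite(f'pics/{fn}.png',c['frame'][:,:,::-1])
    c={k:(np.array(v).tolist()) for k,v in c.items() if k!='frame'}
    json.dump(c,open(f'pics/{fn}.json','w')); return c
def load(fn): return json.load(open(f'pics/{fn}.json'))
def ray(c,u,v):
    f=240/np.tan(np.radians(c['vertical_fov'])/2)
    d=np.array([(u-c['cx'])/f,(v-c['cy'])/f]); s=d.copy()
    for _ in range(30): s=d/(1+c['k1']*(s@s))
    return np.array(c['eye']),R.from_quat(c['orientation']).apply([s[0],-s[1],-1])
def atz(c,u,v,z):
    e,d=ray(c,u,v); return e+d*(z-e[2])/d[2]
def proj(c,p):
    f=240/np.tan(np.radians(c['vertical_fov'])/2)
    q=R.from_quat(c['orientation']).inv().apply(np.array(p)-c['eye'])
    s=np.array([q[0],-q[1]])/-q[2]; s=s*(1+c['k1']*(s@s)); return s*f+[c['cx'],c['cy']]
E
python3 - <<'E'
from h import *
for n in ['scene','top']:
    c=snap(n,n+'0'); print(n,c)
s=readout.get_state(); print(s, ctrl.grasp_offset)
E
```

```text
scene {'vertical_fov': 44.0667728973934, 'cx': 314.5599038564258, 'cy': 239.2967637558712, 'k1': -0.11574385859027897, 'eye': [1.294618195665791, -0.1310251407042732, 0.677597199035658], 'orientation': [0.34252117098744655, 0.2899705434533882, 0.5933965999751227, 0.6681891996229056]}
top {'vertical_fov': 57.35286314134051, 'cx': 317.9699245389813, 'cy': 242.78514207237296, 'k1': -0.10120056318296448, 'eye': [0.40130258712133854, -0.05176935503851479, 0.8755072742667753], 'orientation': [-0.056932493332323086, 0.0462884019448361, 0.7150661851266331, -0.695195243033784]}
{'time': 0.1, 'qpos': array([-1.44302485e+00,  2.87112610e-01,  1.57803879e+00, -7.94673679e-06,
        1.27860515e+00, -1.49993059e-01]), 'dq': array([ 0.00083584, -0.00295976, -0.00038564,  0.00054276,  0.00022863,
       -0.00191263]), 'joint_efforts': array([ 5.72020690e-04, -4.07299876e+01, -2.93699098e+01, -1.87521196e-04,
        3.37646044e-03, -1.27737155e-05]), 'eef_pos': array([ 0.18504342, -0.6485186 ,  0.23005737]), 'tcp_rot': array([ 0.70030359,  0.09865498, -0.70029196,  0.09712491]), 'contact_force': array([-0.06257256, -0.48260324, -0.10328392]), 'wrist_torque': array([-0.03401378,  0.01723022, -0.02138376]), 'opening': 1.0004794978896314} 0.0187
```

View pics/scene0.png

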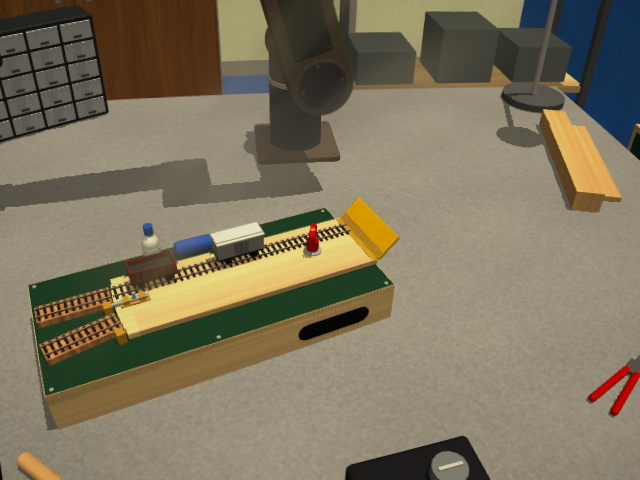

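View pics/top0.png

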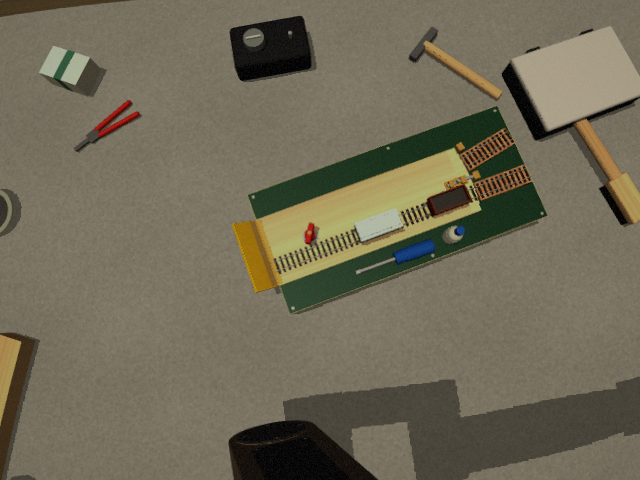

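The scene picture shows the board with the flap at (370,228) and red screw at (313,240). In the top picture, the board corners are about (249,195), (497,108), (546,214) and (292,312), the screw is at (311,233), and the flap is at the left end.

Run:
```python
from h import *
c=load('top0')
P=[atz(c,*p,.07) for p in [(249,195),(497,108),(546,214),(292,312)]]
for p in P: print(p.round(4))
print([np.linalg.norm(P[i]-P[(i+1)%4]).round(4) for i in range(4)])
ux=((P[0]-P[3])+(P[1]-P[2])); uy=((P[0]-P[1])+(P[3]-P[2]))
print('yaw from x',np.degrees(np.arctan2(ux[1],ux[0])),'from y',np.degrees(np.arctan2(-uy[0],uy[1])))
print('screw',atz(c,311,233,.123))
im=cv2.imread('pics/top0.png')[205:305,220:350]
im2=cv2.imread('pics/scene0.png')[190:290,290:420]
cv2.imwrite('pics/crop1.png',np.vstack([cv2.resize(a,None,fx=3,fy=3,interpolation=2)[:, :] for a in (im,im2)])[:600])
```

```text
[0.6155 0.0872 0.07  ]
[ 0.7801 -0.4041  0.07  ]
[ 0.5628 -0.4789  0.07  ]
[0.3941 0.0095 0.07  ]
[np.float64(0.5182), np.float64(0.2298), np.float64(0.5167), np.float64(0.2347)]
yaw from x 19.16743035955916 from y 18.790478574910452
screw [ 0.52975599 -0.03025062  0.123     ]
```

View pics/crop1.png

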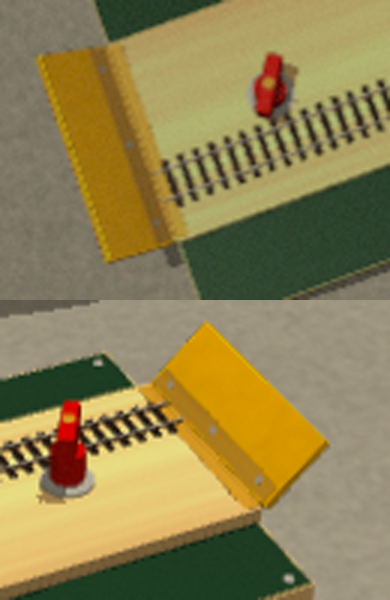

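```bash
cat > fit.py <<'E'
from h import *
from scipy.optimize import least_squares
T=load('top0');S=load('scene0')
def model(q):
    x,y,a,th,b,yo=q; Rz=R.from_euler('z',a)
    W=lambda p:Rz.apply(p)+[x,y,0]
    fl=lambda sx,l:W([sx*.065,.085+l*np.cos(th),.081+l*np.sin(th)])
    return W,fl
tc=[(233.3,224),(256,291.7)]; sc=[(399.3,237.7),(359,197.7)]; sh=[(378.3,259),(340,218.3)]
bc=[(249,195),(497,108),(546,214),(292,312)]
def res(q):
    W,fl=model(q);r=[]
    for i,s in enumerate((1,-1)):
        r+=[proj(T,fl(s,.05))-tc[i],proj(S,fl(s,.05))-sc[i],proj(S,fl(s,0))-sh[i]]
    for p,(sx,e) in zip(bc,[(1,0),(1,1),(-1,1),(-1,0)]): r.append(proj(T,W([sx*.12,q[5]-.525*e,.07]))-p)
    r.append(proj(T,W([0,0,.123]))-[309.4,232.3])
    b=q[4]
    for s,p in ((1,(311,224)),(-1,(308,241))): r.append((proj(T,W([s*.018*np.cos(b),s*.018*np.sin(b),.123]))-p)*.7)
    return np.concatenate(r)
o=least_squares(res,[.53,-.03,.33,.8,-.5,.085],loss='soft_l1')
if __name__=='__main__':
    q=o.x;print(q.round(4),'deg',np.degrees(q[2:5]).round(1));print(res(q).round(1).reshape(-1,2).tolist())
    W,fl=model(q);print('grip',W([0,0,.112]),'hinge',W([0,.085,.081]),'edge',W([0,.085+.05*np.cos(q[3]),.081+.05*np.sin(q[3])]))
E
python3 fit.py
```

```text
[ 0.5316 -0.0263  0.3312  0.6932 -0.5254  0.0815] deg [ 19.   39.7 -30.1]
[[-2.0, -0.5], [-0.8, -0.2], [-1.9, 0.3], [-0.6, 0.6], [-0.5, 0.1], [-1.4, -0.5], [-1.4, -1.5], [0.7, -4.3], [2.9, 0.2], [-1.2, 1.4], [-0.7, -0.3], [-0.4, -1.4], [-0.8, 0.8]]
grip [ 0.53156193 -0.02625997  0.112     ] hinge [0.50391909 0.05411959 0.081     ] edge [0.49141152 0.09048897 0.11295041]
```

```bash
cat >> h.py <<'E'
def plan(x,y,z,yaw=None):
    s=readout.get_state(); r=R.from_quat(s['tcp_rot']); M=r.as_matrix()
    d=M.T@(np.array([x,y,z])-s['eef_pos'])*100
    j=np.degrees(np.arctan2(M[1,1],M[0,1])); 
    t=None if yaw is None else (j-yaw+90)%180-90
    print('tcp',s['eef_pos'].round(4),'t',round(s['time'],2),'shift cm',d.round(2),'jaw yaw',j.round(1),'turn',t,'q',s['qpos'].round(3),'toolx',M[:,0].round(3),'F',s['contact_force'].round(1),'Tq',s['wrist_torque'].round(2),'op',round(s['opening'],3))
E
python3 - <<'E'
from h import *
plan(.52,-.35,.26); plan(.476,.135,.26,19)
E
```

```text
tcp [ 0.185  -0.6485  0.2301] t 0.1 shift cm [ -2.94 -19.53 -40.4 ] jaw yaw -74.1 turn None q [-1.443  0.287  1.578 -0.     1.279 -0.15 ] toolx [-0.     0.002 -1.   ] F [-0.1 -0.5 -0.1] Tq [-0.03  0.02 -0.02] op 1.0
tcp [ 0.185  -0.6485  0.2301] t 0.1 shift cm [ -2.83 -67.38 -49.47] jaw yaw -74.1 turn 86.91488643333557 q [-1.443  0.287  1.578 -0.     1.279 -0.15 ] toolx [-0.     0.002 -1.   ] F [-0.1 -0.5 -0.1] Tq [-0.03  0.02 -0.02] op 1.0
```

>>> drive_tool([
  [-0.3,-1.95,-4.04,0,0],
  [-0.3,-1.95,-4.04,0,0],
  [-0.3,-1.95,-4.04,0,0],
  [-0.3,-1.95,-4.04,0,0],
  [-0.3,-1.95,-4.04,0,0],
  [-0.3,-1.95,-4.04,0,0],
  [-0.3,-1.95,-4.04,0,0],
  [-0.3,-1.95,-4.04,0,0],
  [-0.3,-1.95,-4.04,0,0],
  [-0.3,-1.95,-4.04,0,0],
])

```text
time: 1.1
eef_pos: [0.5211, -0.3491, 0.2609]
tcp_rot: [-0.7, -0.098, 0.701, -0.098]
contact_force: [0.5, -0.6, 0.5]
opening: 0.001
```

>>> drive_tool([
  [0,0,0,-8.5,0],
  [0,0,0,-8.5,0],
  [0,0,0,-8.5,0],
  [0,0,0,-8.5,0],
  [0,0,0,-8.5,0],
  [0,0,0,-8.5,0],
  [0,0,0,-8.5,0],
  [0,0,0,-8.5,0],
  [0,0,0,-8.5,0],
  [0,0,0,-8.5,0],
])

```text
time: 2.1
eef_pos: [0.5199, -0.3505, 0.2605]
tcp_rot: [0.449, 0.547, -0.448, 0.546]
contact_force: [-0.6, -1.0, -0.2]
opening: -0.001
```

Run:
```python
from h import *
plan(.476,.135,.26,19)
```

```text
tcp [ 0.5199 -0.3505  0.2605] t 2.1 shift cm [  0.1    5.18 -48.47] jaw yaw 11.3 turn -7.7311863720949106 q [-0.755  0.162  1.67   0.     1.311 -0.952] toolx [-0.001  0.001 -1.   ] F [-0.6 -1.  -0.2] Tq [-0.01 -0.02 -0.02] op -0.001
```

>>> drive_tool([
  [0,0.52,-4.85,0,0],
  [0,0.52,-4.85,0,0],
  [0,0.52,-4.85,0,0],
  [0,0.52,-4.85,0,0],
  [0,0.52,-4.85,0,0],
  [0,0.52,-4.85,0,0],
  [0,0.52,-4.85,0,0],
  [0,0.52,-4.85,0,0],
  [0,0.52,-4.85,0,0],
  [0,0.52,-4.85,0,0],
])

```text
time: 3.1
eef_pos: [0.4785, 0.1372, 0.261]
tcp_rot: [0.45, 0.545, -0.45, 0.545]
contact_force: [0.3, -0.6, 0.0]
opening: 0.003
```

>>> drive_tool([
  [0,0,0,-7.7,0],
  [3.5,0,0,0,0],
  [3.5,0,0,0,0],
  [3.5,0,0,0,0],
  [3.5,0,0,0,0],
  [2.3,0,0,0,0],
  [0,0,0,0,0],
])

```text
time: 3.8
eef_pos: [0.4758, 0.135, 0.094]
tcp_rot: [0.41, 0.577, -0.415, 0.572]
contact_force: [-0.5, 0.1, -0.9]
opening: 0.003
```

Run:
```python
from h import *
plan(.476,.135,.095,19)
c=snap('scene','scene1'); im=cv2.imread('pics/scene1.png')[130:290,240:460]
cv2.imwrite('pics/crop2.png',cv2.resize(im,None,fx=3,fy=3,interpolation=2))
```

```text
tcp [0.4758 0.135  0.094 ] t 3.8 shift cm [-0.1   0.02  0.01] jaw yaw 18.6 turn -0.38597673255625864 q [ 0.071  0.056  2.112  0.     0.982 -0.254] toolx [-0.009 -0.001 -1.   ] F [-0.5  0.1 -0.9] Tq [ 0.   -0.02  0.04] op 0.003
```

View pics/crop2.png

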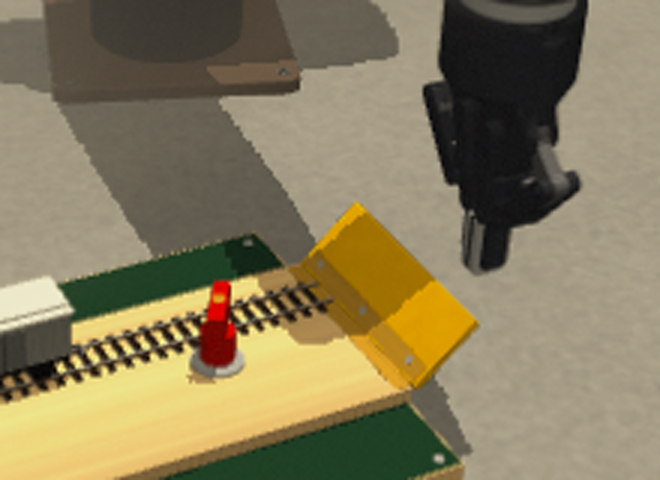

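>>> drive_tool([
  [0,0,2,0,0],
  [0,0,1,0,0],
  [-0.1,0,0.4,0,0],
  [-0.15,0,0.4,0,0],
  [-0.15,0,0.4,0,0],
  [-0.15,0,0.4,0,0],
  [-0.15,0,0.4,0,0],
  [-0.15,0,0.4,0,0],
  [-0.15,0,0.4,0,0],
  [0,0,0,0,0],
])

```text
time: 4.85
eef_pos: [0.4988, 0.0804, 0.1097]
tcp_rot: [0.413, 0.574, -0.412, 0.575]
contact_force: [0.1, 2.7, 1.7]
opening: 0.001
```

>>> drive_tool([
  [-0.1,0,0.3,0,0],
  [0,0,0.3,0,0],
  [0,0,0.3,0,0],
  [0,0,0,0,0],
  [0,0,0,0,0],
])

```text
time: 5.35
eef_pos: [0.5005, 0.0711, 0.1088]
tcp_rot: [0.412, 0.574, -0.413, 0.574]
contact_force: [0.2, -0.2, 0.6]
opening: 0.001
```

Run:
```python
from h import *
from fit import o,model
W,_=model(o.x); t=W([0,.102,.106]); plan(*t,19)
c=snap('scene','scene2'); im=cv2.imread('pics/scene2.png')[150:290,260:440]
cv2.imwrite('pics/crop3.png',cv2.resize(im,None,fx=4,fy=4,interpolation=2))
```

```text
tcp [0.5005 0.0711 0.1088] t 5.35 shift cm [ 0.28 -0.23  0.02] jaw yaw 18.6 turn -0.38177018663103013 q [-5.900e-02  5.300e-02  2.084e+00 -2.000e-03  1.005e+00 -3.830e-01] toolx [-0.001 -0.001 -1.   ] F [ 0.2 -0.2  0.6] Tq [-0.03  0.02 -0.01] op 0.001
```

View pics/crop3.png

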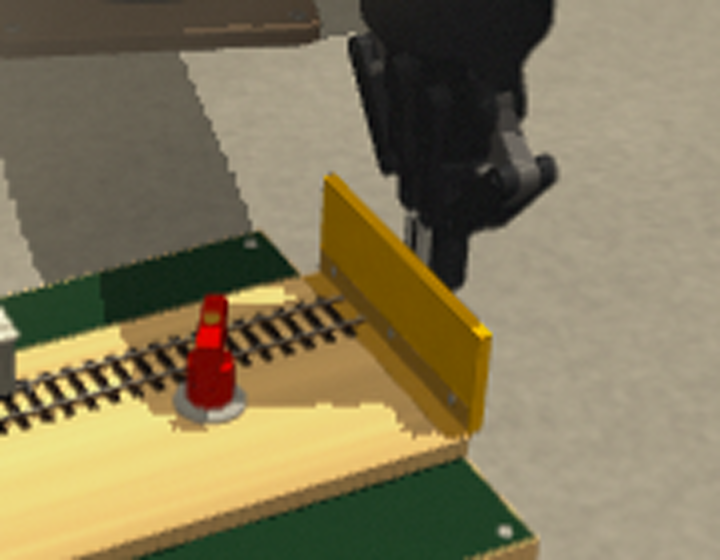

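The flap stands nearly upright: inner top corners at full-picture (342.5,194) and (379,233.5), with the fingers behind it.

Run:
```python
from h import *
from fit import o,model
c=load('scene2'); q=o.x.copy()
for th in np.arange(1.2,1.9,.1):
    q[3]=th; W,fl=model(q); print(round(th,2),[((proj(c,fl(s,.05))-[260,150])*4).round(0).tolist() for s in (1,-1)],((proj(c,fl(1,0))-[260,150])*4).round(0).tolist(),((proj(c,fl(-1,0))-[260,150])*4).round(0).tolist())
```

```text
1.2 [[515.0, 333.0], [356.0, 173.0]] [466.0, 437.0] [314.0, 271.0]
1.3 [[505.0, 333.0], [346.0, 172.0]] [466.0, 437.0] [314.0, 271.0]
1.4 [[494.0, 334.0], [336.0, 173.0]] [466.0, 437.0] [314.0, 271.0]
1.5 [[484.0, 335.0], [326.0, 174.0]] [466.0, 437.0] [314.0, 271.0]
1.6 [[473.0, 338.0], [316.0, 177.0]] [466.0, 437.0] [314.0, 271.0]
1.7 [[462.0, 342.0], [306.0, 180.0]] [466.0, 437.0] [314.0, 271.0]
1.8 [[451.0, 347.0], [296.0, 184.0]] [466.0, 437.0] [314.0, 271.0]
```

>>> drive_tool([
  [0,0,-1,0,0],
  [0,0,-3,0,0],
  [0,0,-2,0,0],
  [-4,0,0,0,0],
  [-4,0,0,0,0],
  [-4,0,0,0,0.35],
  [0,0,0,-8.5,0.35],
  [0,0,0,-8.5,0.35],
  [0,0,0,-8.5,0.35],
  [0,0,0,-8.5,0.35],
])

```text
time: 6.4
eef_pos: [0.4811, 0.129, 0.2291]
tcp_rot: [0.224, 0.671, -0.225, 0.67]
contact_force: [-0.6, 0.1, 0.4]
opening: 0.346
```

Run:
```python
from h import *
from fit import o,model
W,_=model(o.x); plan(*W([0,0,.19]),79); c=load('top0')
for p in [(356,225),(358,240)]: print('van end board', R.from_euler('z',-o.x[2]).apply(atz(c,*p,.132)-W([0,0,0])))
```

```text
tcp [0.4811 0.129  0.2291] t 6.4 shift cm [ 3.91 -9.36 13.37] jaw yaw 53.0 turn -26.010465779372204 q [ 5.800e-02 -1.090e-01  2.004e+00 -1.000e-03  1.246e+00 -8.660e-01] toolx [-0.    -0.001 -1.   ] F [-0.6  0.1  0.4] Tq [ 0.03 -0.01  0.02] op 0.346
van end board [-0.01881777 -0.08032356  0.132     ]
van end board [-0.04438356 -0.07405067  0.132     ]
```

>>> drive_tool([
  [0,-2.34,3.34,0,0.35],
  [0,-2.34,3.34,0,0.35],
  [0,-2.34,3.34,0,0.35],
  [0,-2.34,3.35,0,0.35],
  [1.5,0,0,-8.5,0.35],
  [1.5,0,0,-8.5,0.35],
  [0.9,0,0,-8.5,0.35],
  [0,0,0,0,0.35],
  [0,0,0,0,0.35],
])

```text
time: 7.3
eef_pos: [0.5308, -0.0265, 0.1902]
tcp_rot: [0.074, 0.703, -0.074, 0.703]
contact_force: [0.7, -0.1, 0.9]
opening: 0.345
```

Run:
```python
from h import *
from fit import o,model
W,_=model(o.x); plan(*W([0,0,.105]),79)
c=snap('wrist','wrist3'); print('proj top of screw',proj(c,W([0,0,.123])), proj(c,W([0,0,.083])))
snap('scene','scene3')
a=cv2.imread('pics/wrist3.png');b=cv2.imread('pics/scene3.png')[170:290,260:420]
cv2.imwrite('pics/v3.png',np.hstack([cv2.resize(a,(400,300)),cv2.resize(b,(400,300),interpolation=2)]))
cv2.imwrite('pics/v3w.png',a)
```

```text
tcp [ 0.5308 -0.0265  0.1902] t 7.3 shift cm [8.52 0.05 0.07] jaw yaw 78.0 turn -1.039136907175731 q [-0.241  0.008  1.966 -0.     1.168 -1.601] toolx [-0.001 -0.    -1.   ] F [ 0.7 -0.1  0.9] Tq [ 0.   -0.03  0.01] op 0.345
proj top of screw [316.71294408 262.93337824] [316.63823146 244.14157532]
```

View pics/v3.png

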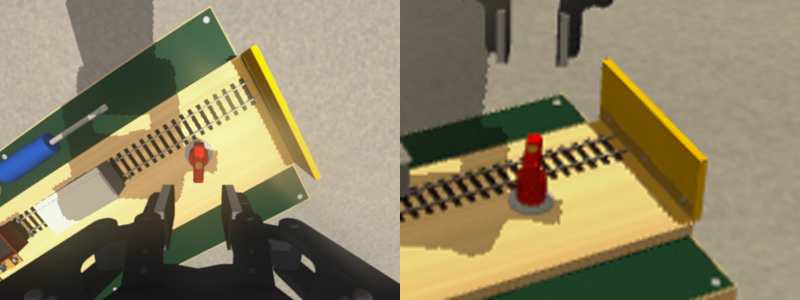

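The wrist view shows the bar at full-picture (318,259), against a predicted (317,263), lined up between the open fingers. The flap still stands. I'll go down and grip.

>>> drive_tool([
  [2.5,0.05,0.05,-1,0.35],
  [2.5,0,0,0,0.35],
  [2,0,0,0,0.35],
  [1.4,0,0,0,0.35],
  [0,0,0,0,0.35],
  [0,0,0,0,0],
  [0,0,0,0,0],
  [0,0,0,0,0],
  [0,0,0,0,0],
  [0,0,0,0,0],
], force=50)

```text
time: 8.4
eef_pos: [0.5325, -0.0264, 0.1077]
tcp_rot: [0.067, 0.703, -0.067, 0.705]
contact_force: [-1.0, 3.2, 5.6]
opening: 0.101
```

Run:
```python
from h import *
from fit import o,model
W,_=model(o.x); plan(*W([0,0,.105]),79)
```

```text
tcp [ 0.5325 -0.0264  0.1077] t 8.4 shift cm [ 0.27 -0.   -0.09] jaw yaw 79.1 turn 0.11317045428944539 q [-2.400e-01  1.130e-01  2.021e+00  1.000e-03  1.005e+00 -1.621e+00] toolx [ 0.002  0.    -1.   ] F [-1.   3.2  5.6] Tq [0.43 0.12 0.12] op 0.101
```

>>> drive_tool([
  [-0.2,0,0,0,0],
  [0,0,0,6,0],
  [0,0,0,8,0],
  [0,0,0,8,0],
  [0,0,0,8,0],
  [0,0,0,8,0],
  [0,0,0,8,0],
  [0,0,0,8,0],
  [0,0,0,8,0],
  [0,0,0,8,0],
])

```text
time: 9.4
eef_pos: [0.5318, -0.0269, 0.1078]
tcp_rot: [0.46, 0.536, -0.46, 0.537]
contact_force: [2.8, 0.6, -2.0]
opening: 0.105
```

Run:
```python
from h import *
from fit import o,model
W,_=model(o.x); plan(*W([0,0,.105]),19)
c=snap('top','top4');a=cv2.imread('pics/top4.png')[180:300,220:380]
snap('scene','scene4');b=cv2.imread('pics/scene4.png')[170:290,260:420]
cv2.imwrite('pics/v4.png',np.hstack([cv2.resize(x,(400,300),interpolation=2) for x in (a,b)]))
```

```text
tcp [ 0.5318 -0.0269  0.1078] t 9.4 shift cm [ 0.28 -0.01 -0.07] jaw yaw 8.8 turn -10.204313584050496 q [-2.410e-01  1.130e-01  2.022e+00 -1.000e-03  1.006e+00 -3.940e-01] toolx [ 0.001 -0.001 -1.   ] F [ 2.8  0.6 -2. ] Tq [ 0.02 -0.34  0.1 ] op 0.105
```

View pics/v4.png

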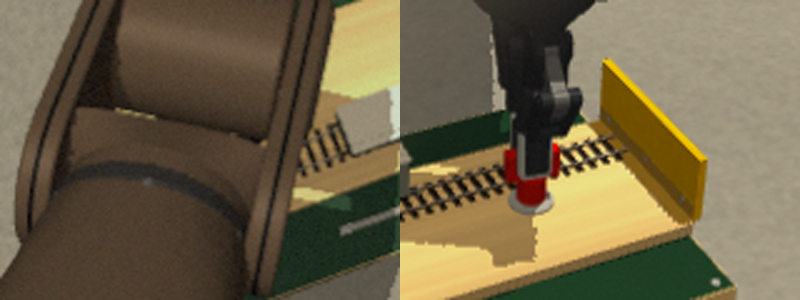

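The screw turns with the fingers and the bar is held centrally; the flap is untouched. About 80° is left to the seat.

>>> drive_tool([
  [0,0,0,8,0],
  [0,0,0,8,0],
  [0,0,0,8,0],
  [0,0,0,8,0],
  [0,0,0,8,0],
  [0,0,0,8,0],
  [0,0,0,8,0],
  [0,0,0,8,0],
  [0,0,0,5,0],
  [0,0,0,0,0],
])

```text
time: 10.5
eef_pos: [0.5311, -0.0265, 0.1078]
tcp_rot: [-0.682, -0.185, 0.683, -0.184]
contact_force: [0.3, 0.2, -2.1]
opening: 0.099
```

Run:
```python
from h import *
plan(.53,-.026,.105,-71)
```

```text
tcp [ 0.5311 -0.0265  0.1078] t 10.5 shift cm [ 0.28 -0.09  0.07] jaw yaw -59.7 turn 11.258382899541829 q [-0.241  0.112  2.023 -0.     1.008  0.802] toolx [-0.001  0.    -1.   ] F [ 0.3  0.2 -2.1] Tq [ 0.11 -0.12 -0.04] op 0.099
```

>>> drive_tool([
  [0,0,0,3,0],
  [0,0,0,3,0],
  [0,0,0,0,0],
])

```text
time: 10.8
eef_pos: [0.531, -0.0264, 0.1077]
tcp_rot: [-0.691, -0.149, 0.692, -0.149]
contact_force: [0.5, 0.5, -3.7]
opening: 0.103
```

Run:
```python
from h import *
plan(.53,-.026,.105,-71)
```

```text
tcp [ 0.531  -0.0264  0.1077] t 10.8 shift cm [ 0.28 -0.08  0.08] jaw yaw -65.7 turn 5.299234076343154 q [-0.241  0.112  2.023 -0.     1.008  0.906] toolx [-0.002  0.    -1.   ] F [ 0.5  0.5 -3.7] Tq [ 0.15 -0.05 -0.05] op 0.103
```

>>> drive_tool([
  [0,0,0,2,0],
  [0,0,0,2,0],
  [0,0,0,0,0],
])

```text
time: 11.1
eef_pos: [0.531, -0.0263, 0.1078]
tcp_rot: [-0.696, -0.125, 0.697, -0.124]
contact_force: [1.1, 1.0, -3.1]
opening: 0.102
```

Run:
```python
from h import *
plan(.53,-.026,.105,-71)
```

```text
tcp [ 0.531  -0.0263  0.1078] t 11.1 shift cm [ 0.28 -0.07  0.08] jaw yaw -69.7 turn 1.2859524154696516 q [-0.241  0.112  2.023  0.     1.008  0.976] toolx [-0.001  0.    -1.   ] F [ 1.1  1.  -3.1] Tq [ 0.21 -0.01 -0.08] op 0.102
```

>>> drive_tool([
  [0,0,0,1.5,0],
  [0,0,0,1.5,0],
  [0,0,0,0,0],
])

```text
time: 11.4
eef_pos: [0.531, -0.0264, 0.1078]
tcp_rot: [-0.698, -0.106, 0.7, -0.107]
contact_force: [-0.7, 1.1, -4.6]
opening: 0.105
```

Run:
```python
from h import *
plan(.53,-.026,.105,-71)
print(readout.get_state()['joint_efforts'].round(3))
```

```text
tcp [ 0.531  -0.0264  0.1078] t 11.4 shift cm [ 0.28 -0.07  0.09] jaw yaw -72.7 turn -1.690433924002562 q [-2.400e-01  1.120e-01  2.023e+00 -1.000e-03  1.008e+00  1.029e+00] toolx [-0.002 -0.001 -1.   ] F [-0.7  1.1 -4.6] Tq [0.32 0.01 0.82] op 0.105
[ -1.62  -32.429 -27.875   0.136  -0.078   0.92 ]
```

>>> drive_tool([
  [0,0,0,1.5,0],
  [0,0,0,1.5,0],
  [0,0,0,0,0],
])

```text
time: 11.7
eef_pos: [0.5311, -0.0264, 0.1079]
tcp_rot: [-0.701, -0.088, 0.702, -0.088]
contact_force: [-0.3, 1.9, -5.6]
opening: 0.103
```

Run:
```python
from h import *
plan(.53,-.026,.105,-71)
print(readout.get_state()['joint_efforts'].round(3))
```

```text
tcp [ 0.5311 -0.0264  0.1079] t 11.7 shift cm [ 0.29 -0.07  0.09] jaw yaw -75.7 turn -4.749785130912869 q [-2.400e-01  1.120e-01  2.023e+00 -1.000e-03  1.008e+00  1.082e+00] toolx [-0.001 -0.001 -1.   ] F [-0.3  1.9 -5.6] Tq [0.31 0.04 1.45] op 0.103
[ -2.31  -32.936 -28.623   0.465  -0.215   1.555]
```

The reaction torque climbed to 1.45 N m at the predicted seat angle (jaw yaw about −71°), so the screw is seated. Next I back off to jaw yaw 19°, a turn of −94.7°.

>>> drive_tool([
  [0,0,0,-5,0],
  [0,0,0,-8,0],
  [0,0,0,-8,0],
  [0,0,0,-8,0],
  [0,0,0,-8,0],
  [0,0,0,-8,0],
  [0,0,0,-8,0],
  [0,0,0,-8,0],
  [0,0,0,-8,0],
  [0,0,0,-8,0],
])

```text
time: 12.7
eef_pos: [0.5317, -0.0269, 0.1078]
tcp_rot: [0.496, 0.505, -0.495, 0.505]
contact_force: [1.4, -0.7, -7.0]
opening: 0.099
```

>>> drive_tool([
  [0,0,0,-8,0],
  [0,0,0,-6,0],
  [0,0,0,-3.7,0],
  [0,0,0,0,0],
  [0,0,0,0,0],
  [0,0,0,0,0],
  [0,0,0,0,0],
  [0,0,0,0,0],
])

```text
time: 13.5
eef_pos: [0.5318, -0.0268, 0.1078]
tcp_rot: [0.412, 0.574, -0.412, 0.575]
contact_force: [4.2, -2.6, -13.6]
opening: 0.094
```

Run:
```python
from h import *
plan(.5316,-.0263,.105,19)
snap('wrist','wrist5');a=cv2.imread('pics/wrist5.png')
snap('scene','scene5');b=cv2.imread('pics/scene5.png')
cv2.imwrite('pics/v5.png',np.vstack([np.hstack([cv2.resize(a,(400,300)),cv2.resize(b,(400,300))]),np.hstack([cv2.resize(a[200:440,160:480],(400,300),interpolation=2),cv2.resize(b[170:290,260:420],(400,300),interpolation=2)])]))
```

```text
tcp [ 0.5318 -0.0268  0.1078] t 13.5 shift cm [ 0.28 -0.01 -0.05] jaw yaw 18.8 turn -0.24750457451611396 q [-0.241  0.112  2.022 -0.     1.006 -0.568] toolx [ 0.001 -0.    -1.   ] F [  4.2  -2.6 -13.6] Tq [-0.37 -0.86 -0.1 ] op 0.094
```

View pics/v5.png

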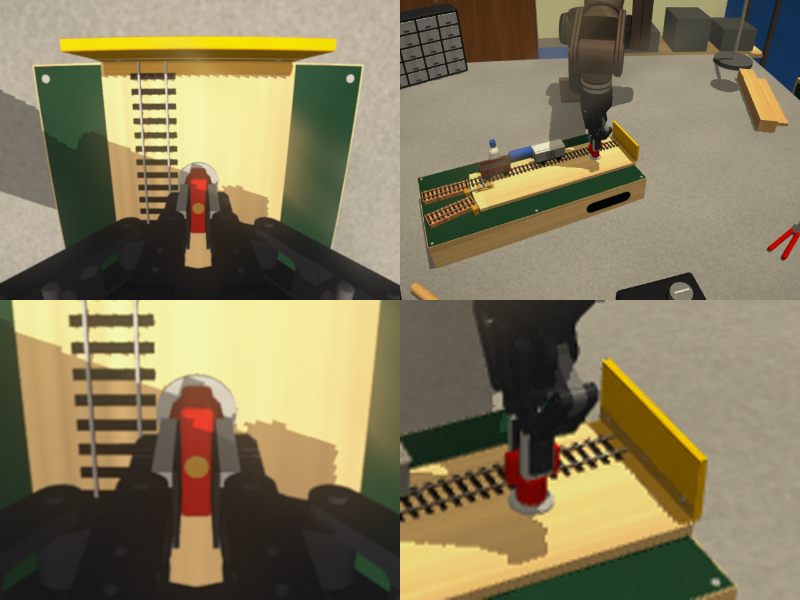

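The bar lies along the plate at wrist crop (198,440), with both pads on it. The flap is upright and the wagons are in place. The vertical force has grown, so I'll check that it settles.

>>> drive_tool([
  [0.1,0,0,0,0],
  [0,0,0,0,0],
  [0,0,0,0,0],
  [0,0,0,0,0],
  [0,0,0,0,0],
  [0,0,0,0,0],
  [0,0,0,0,0],
  [0,0,0,0,0],
  [0,0,0,0,0],
  [0,0,0,0,0],
])

```text
time: 14.6
eef_pos: [0.5319, -0.0268, 0.1078]
tcp_rot: [0.411, 0.575, -0.412, 0.575]
contact_force: [1.6, -4.3, -4.5]
opening: 0.101
```

>>> drive_tool([
  [0,0,0,0,0],
  [0,0,0,0,0],
  [0,0,0,0,0],
  [0,0,0,0,0],
  [0,0,0,0,0],
  [0,0,0,0,0],
  [0,0,0,0,0],
  [0,0,0,0,0],
  [0,0,0,0,0],
  [0,0,0,0,0],
])

```text
time: 15.6
eef_pos: [0.5319, -0.0267, 0.1078]
tcp_rot: [0.411, 0.575, -0.412, 0.575]
contact_force: [1.1, -4.9, -1.2]
opening: 0.099
```

Run:
```python
from h import *
plan(.5316,-.0263,.105,19)
c=snap('wrist','wrist6');a=cv2.imread('pics/wrist6.png'); b=cv2.imread('pics/wrist5.png')
print('diff',cv2.absdiff(a,b).mean())
# loose items vs start, top view arm-free region
s0=cv2.imread('pics/scene0.png');s5=cv2.imread('pics/scene5.png')
r=np.s_[215:300,110:270]; cv2.imwrite('pics/v6.png',np.vstack([cv2.resize(x[r],None,fx=3.5,fy=3.5,interpolation=2) for x in (s0,s5)]))
```

```text
tcp [ 0.5319 -0.0267  0.1078] t 15.6 shift cm [ 0.28 -0.01 -0.05] jaw yaw 18.8 turn -0.17771312350282642 q [-0.241  0.113  2.022 -0.     1.006 -0.569] toolx [ 0.001 -0.001 -1.   ] F [ 1.1 -4.9 -1.2] Tq [-0.89 -0.14 -0.08] op 0.099
diff 1.1400162760416668
```

View pics/v6.png

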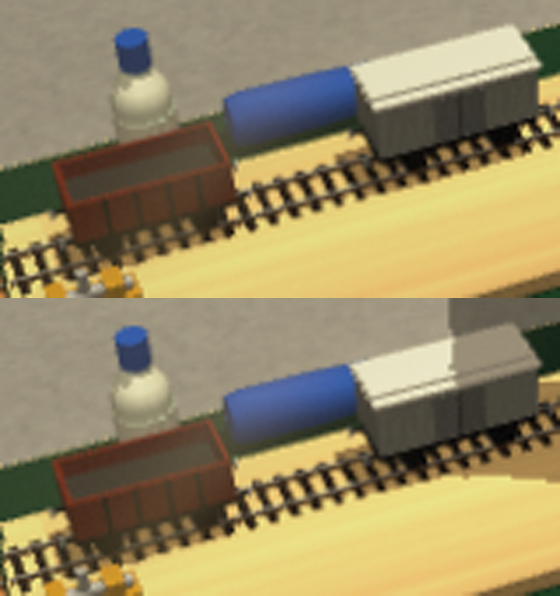

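The wagons, bottle and screwdriver look the same as at the start, and the grip is steady with low forces. I'm handing in.

```bash
python3 -c "
from h import *
print(sign_off())"
```

```text
the job is handed in; nothing more can be done
None
```

The job is handed in, at about 15.6 s on the robot's clock. `sign_off` gives no verdict, so what follows rests on my own measurements.

- **Flap:** I pushed it up from outside with the closed fingers and backed away. In the pictures it measured about 1.55 rad, and it still looked upright after the screw was turned.
- **Seating the screw:** I gripped it by the thumb bar and turned it about 150° clockwise. The reaction torque rose to 1.45 N m, and it started to rise at about the angle where I expected the seat.
- **Quarter turn back:** I backed the screw off to a quarter turn, and the bar now lies along the plate within about 2°. The fingers are still gripping it at a 50 N setting, with the grasp point about 14 mm above the bar's centre, inside the 25 mm limit.
- **Loose things:** the wagons, bottle and screwdriver handle show no visible shift between the pictures before and after.

One reading looked off: the vertical force on the tool reached −13.6 N after I backed the screw off. I lowered the tool's commanded height by 1 mm and waited 2 s. The force fell to −1.2 N and the tool stayed still, though about 5 N sideways remains.

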